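# Pack the handheld radio and snap its gasketed case shut

## Robot

A 6-joint arm with a two-finger parallel gripper is mounted at the origin on the work surface. World frame = base frame: x ahead of the robot, y to its left, z up, the work surface at z = 0. Lengths are in m, angles in degrees, forces in N, time in s.
With the tool pointing down it reaches from about 0.3 to 0.75 m from the base axis. Payload 8.5 kg.
Tool frame: the origin (TCP) lies between the finger pads; the fingertips stand ahead of it and the grasp point (between the pads) lies 8 mm behind it (env.tcp_to_tips is the z of the fingertips in the tool frame, in m); z points along the fingers, x is the direction in which the jaws open and shut, and the axes are right-handed (so a half turn about z gives the same grasp; the last joint's range is limited). The gripper opens to 85 mm and grips with 20 to 120 N. Pads are 22 mm wide; open, the fingers measure 114 mm over their backs; the gripper's body (76 mm by 85 mm) begins 54 mm behind the grasp point. The pads swing forward as they close: fully open they stand 13 mm farther back than shut.
Start: joints at [51.606, 21.807, 74.336, -0, 83.858, -12.336], TCP at [0.242, 0.494, 0.242] pointing down, gripper open.
Joint ranges: [-178.18, 178.18], [-50.72, 133.34], [12.68, 142.11], [-81.47, 261.47], [9.98, 163.14], [-165.26, 165.26]. Speed limits (degrees/s): [136.94, 136.94, 180, 180, 180, 180].

## Interface

Orientations are given as a 3x3 rotation matrix whose columns are the frame's x, y, z axes.
In Python, from rig import observe, viewer, env gives the robot as it stands.
- The arm moves only by the tool jog_arm, never from a script. Its arguments are lists of equal length, an entry for each row: "dr": the turn, a rotation vector about the tool's x, y, z in rad, a list of three; "slide": the shift along the tool's x, y, z in m, a list of three; "gripper": the opening, from -1 (shut) to 1 (fully open), so that 0 is half open. In form: {"dr": [[rx, ry, rz], ...], "slide": [[dx, dy, dz], ...], "gripper": [gripper, ...]}. A call has exactly 10 rows; each row shifts and turns the commanded pose from where the row before left it, along the tool's axes as they then stand; what a row does not reach is not made up. A row lasts 1/10 s, in which the tool goes at most 50 mm and 8.59 degrees, less where a joint would pass 70% of its speed; a pose out of reach is approached as far as the arm can. A call is refused whole if a number of a shift passes 0.05 or a number of a turn 0.15, either way. A call with a gripper value outside its range is refused whole. The fingers move at their own pace and stop on an object; "force" is the grip in N (left out, the last holds). Time passes only in rows, so rows that do not move let the fingers close, or fill a call up. It gives the time, the measured TCP pose, the force and the opening at its end, in the units of the state.
- observe(): the state, without advancing time (a new reading comes with each control period).
- viewer.get_image(name): name is "scene" or "top" or "wrist"; returns a dict with "pixels" (480x640x3 uint8, blue, green, red), "camera_matrix" (3x3 intrinsics, pixels), "R" (3x3) and "t" (3): a world point X has camera coordinates R X + t. Camera axes: x right, y down, z forward; pixel columns grow to the right and rows downward; lengths in m; the calibration is good to about 2 mm. The wrist camera is an equidistant fisheye: a pixel r from the principal point sees the ray r / f radians off the axis. A picture is of the moment at which its call begins. There is no depth.
- env.close_job(): hands the job in, once; it reports no verdict.
The state is a dict: "time_s": time; "q": joint angles; "qvel": joint speeds; "joint_efforts": joint torques, N m; "position": TCP position; "tool_rot": TCP orientation; "ft_force": force on the tool from outside, world axes, zero at the start; "wrist_torque": the same for the moment, N m; "grip_width": finger opening in m.
Only numpy, scipy, OpenCV 4.12 (cv2) and the standard library are available. Lean on these libraries where they do the work, as an engineer would, in place of code of your own. Each camera call takes 0.05 s, during which the arm holds its last target.

## Task

Pack the handheld radio away: take the spanner off the open hard case and lay it flat on the desk, lay the radio flat on its back in the case's empty front compartment, then press the lid down against its rubber gasket until the latch catches and it stays fully shut by itself. Leave the pen cup, the wire reel and the model aeroplane where they are, upright.

Things in the scene. Friction and masses are not known exactly. Their poses are not given: they have to be found in the camera images.
- case: Grey hard case, fixed; tub 170 (its x) x 220 (its y) x 56 mm high, walls and floor 8 mm. Origin: centre of its underside; x points from the latch side to the hinge side, z up. On the rim stands a black rubber gasket ring, 6 mm wide, top 66 mm above the desk; it gives under load. The latch housing stands out 18 mm from the middle of the front wall.
- bay (a point): Centre of the floor of the case's empty front compartment, 8 mm above the desk; axes as the case's. The compartment is 119 mm along x and 204 mm along y, between the front wall (top 56 mm above the desk, plus gasket) and a divider (top 38 mm above the desk). The narrow strip behind the divider holds two fixed spare batteries.
- lid (a joint): Lid angle in rad: 0 shut, grows as it opens, 1.57 upright, stop at 1.8. Stiff hinge: it stays where left (about 4 N at the edge moves it). The gasket resists from 0.024 down; the latch catches when the lid is pushed to 0 or slightly below (it can go to -0.02), which takes 15 to 20 N down at lid_press. Latched it stays at about 0.00 to 0.01; not latched it springs back to about 0.024.
- lid_hinge (a point): Point half-way along the lid's hinge axis (along the case's y): 89 mm from the case's centre towards its +x, 66 mm above the desk. The lid is a plate reaching 176 mm from this axis, 224 mm wide, 16 mm thick (shut: lower face 4 mm below the axis, upper face 12 mm above), with a lip 60 mm wide and 7 mm long on its free edge.
- lid_press (a point): Point on the lid's upper (outer) face on its centre line, 150 mm from the hinge axis and 26 mm from the free edge, where to press; it moves with the lid. 78 mm above the desk with the lid shut.
- latch (a joint): Travel in m of the black spring catch (40 mm wide) at the front of the case: 0 at rest; the lid's lip pushes it outwards by about 0.005 on the way down and it snaps back to 0 over the lip when it catches.
- radio_mid (a point): Centre of the box-shaped body of the black handheld radio (46 mm along its x, 112 mm along its y, 34 mm thick along its z), at half its thickness. It lies on its back on the desk, z up, keys uppermost. A stub antenna 12 mm thick stands out 45 mm from its +y end (so the radio reaches from y = -56 to +101 mm). About 0.26 kg.
- wrench_mid (a point): Middle of the flat steel open-ended spanner, 260 mm long along its y; shank 18 mm wide (along x) and 10 mm thick, its heads 38 mm wide and 14 mm thick. This point is 7 mm above the underside of the heads; the shank's underside is 2 mm above that of the heads. It starts lying across the case, on the gasket. About 0.2 kg.
- pencup_mid (a point): White pen cup with pens, bystander, 72 mm across, the cup 85 mm and the pens up to 160 mm high; point on its axis 42 mm above the desk. Stands beside the radio.
- reel_mid (a point): Metal reel of wire, bystander, 60 mm across and 32 mm high; point at its centre.
- plane_mid (a point): White model aeroplane on a small round stand, bystander, about 155 mm long (x) and 120 mm wide and 130 mm high; point on the stand's axis 50 mm above the desk.
Things that resemble listed ones, but are neither listed nor needed, are in the scene too. Of the things that look like the part that bears radio_mid, the smaller one is meant.

How it is judged (in metres and radians):
At the end, for the whole second after the job is handed in: The lid is within 0.014 rad of shut, its latch back within 2 mm of rest; the radio lies flat on its back (0.2 rad) on the floor of the front compartment; the spanner lies flat (0.1 rad) on the desk, its middle under 15 mm high; the cup, reel and aeroplane stand upright (value of joint lid below 0.014 rad and value of joint latch below 0.002 m and x of radio_mid in the frame of case between -0.077 and 0.042 m and y of radio_mid in the frame of case between -0.102 and 0.102 m and height (world z) of radio_mid below 0.033 m and angle between each of radio_mid, pencup_mid, reel_mid, plane_mid's own z axis and vertical below 0.2 rad and height (world z) of wrench_mid below 0.015 m and angle between the z axis of wrench_mid and the z axis of case, either way round below 0.1 rad); the robot touches nothing.
It fails at once if the pen cup is pushed more than 30 mm or tipped (distance of pencup_mid from where it was at the start of the episode above 0.03 m or angle between pencup_mid's own z axis and vertical above 0.5 rad).
It fails at once if the wire reel is pushed more than 30 mm or tipped (distance of reel_mid from where it was at the start of the episode above 0.03 m or angle between reel_mid's own z axis and vertical above 0.5 rad).
It fails at once if the model aeroplane is pushed more than 30 mm or tipped (distance of plane_mid from where it was at the start of the episode above 0.03 m or angle between plane_mid's own z axis and vertical above 0.5 rad).
It also fails if it takes over 72 s, if anything falls off the work surface, if the arm or the gripper's body presses on something with over 40 N, if the wrist force passes 120 N, or if a joint passes its speed limit or range.

## Working session

There is one attempt and no reset: what is moved stays moved. The work goes in short steps, Python scripts to look and compute and a tool call to move; the robot and the scene stay as the last step left them, time stands still between calls to the robot, and variables do not carry over. Pictures are saved under pics/ and viewed, and the job is handed in when it is done.

Besides the shell and the picture viewer there is one more tool, called after "Emit:" by a JSON object that holds its "method" and its "body", one argument or row to a line. jog_arm: Moves the arm, as the interface text tells. Its arguments: {"type":"object","properties":{"dr":{"type":"array","items":{"type":"array","items":{"type":"number"}}},"slide":{"type":"array","items":{"type":"array","items":{"type":"number"}}},"gripper":{"type":"array","items":{"type":"number"}},"force":{"type":"number"}},"required":["dr","slide","gripper"]}

```bash
ls; mkdir -p pics; python3 - <<'E'
from rig import observe, viewer, env
import cv2
s=observe(); print(s)
print(env.tcp_to_tips)
for n in ["scene","top","wrist"]:
    d=viewer.get_image(n); cv2.imwrite(f"pics/{n}0.png",d["pixels"]); print(n,d["camera_matrix"],d["R"],d["t"])
E
```

```text
pics
{'time_s': 0.0, 'q': array([ 5.16085481e+01,  2.18401116e+01,  7.43847524e+01, -4.43884489e-04,
        8.38565610e+01, -1.23365565e+01]), 'qvel': array([ 0.08810363, -0.1353666 , -0.03563302, -0.10903715, -0.04725995,
        0.05724022]), 'joint_efforts': array([ 2.43464820e-03, -4.48443711e+01, -2.31288511e+01, -6.74535201e-06,
        4.62158539e-03,  3.23556162e-05]), 'position': array([0.24141493, 0.4938817 , 0.24172   ]), 'tool_rot': array([[ 4.39230726e-01,  8.98373865e-01, -8.76530422e-04],
       [ 8.98373217e-01, -4.39231501e-01, -1.11864834e-03],
       [-1.38996421e-03, -2.96106732e-04, -9.99998990e-01]]), 'ft_force': array([ 0.63097145,  0.67140776, -0.48302608]), 'wrist_torque': array([-0.02382608,  0.01055925, -0.01576833]), 'grip_width': 0.08525716453644781}
0.011
scene [[575.86620199   0.         319.83282195]
 [  0.         575.86620199 235.85515438]
 [  0.           0.           1.        ]] [[ 0.58608971  0.81021472 -0.00713936]
 [ 0.60435801 -0.44301293 -0.66218648]
 [-0.53967606  0.38378595 -0.74930507]] [-0.36011332 -0.28732029  1.66416731]
top [[474.89827928   0.         323.41691129]
 [  0.         474.89827928 248.19422529]
 [  0.           0.           1.        ]] [[-6.11948775e-03 -9.99981253e-01 -2.12470355e-04]
 [-9.83852010e-01  6.05879087e-03 -1.78881283e-01]
 [ 1.78879217e-01 -8.85622432e-04 -9.83870643e-01]] [0.02699275 0.57948385 0.83037326]
wrist [[371.64829954   0.         318.68478625]
 [  0.         371.64829954 236.33281782]
 [  0.           0.           1.        ]] [[ 4.39701410e-01  8.98143592e-01 -8.70731682e-04]
 [ 8.50695363e-01 -4.16160993e-01  3.21134593e-01]
 [ 2.88062613e-01 -1.41944061e-01 -9.47033165e-01]] [-0.54929082 -0.04136724  0.37992518]
```

View pics/scene0.png

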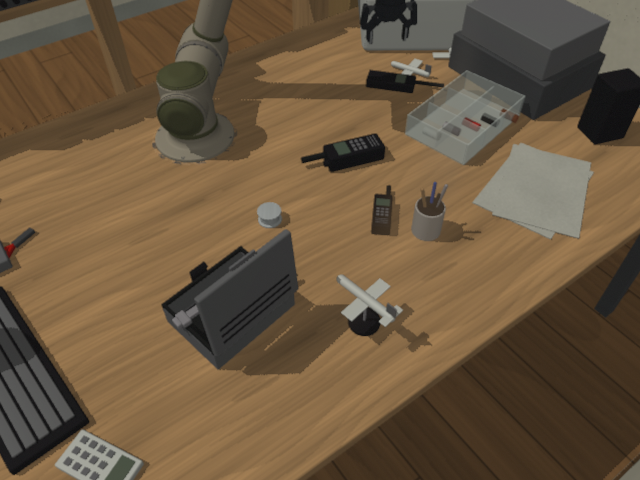

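View pics/top0.png

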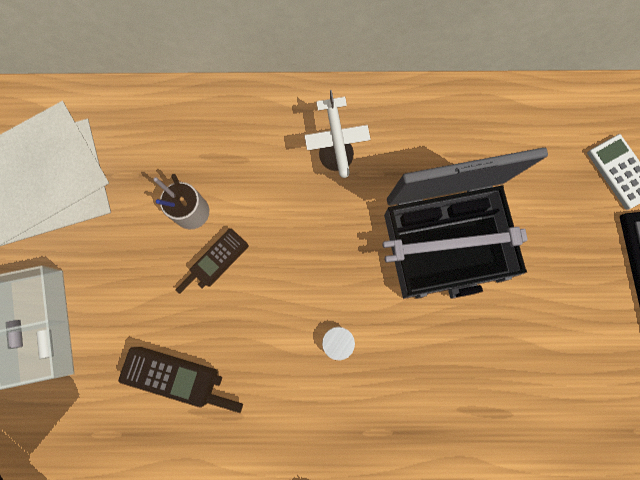

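View pics/wrist0.png

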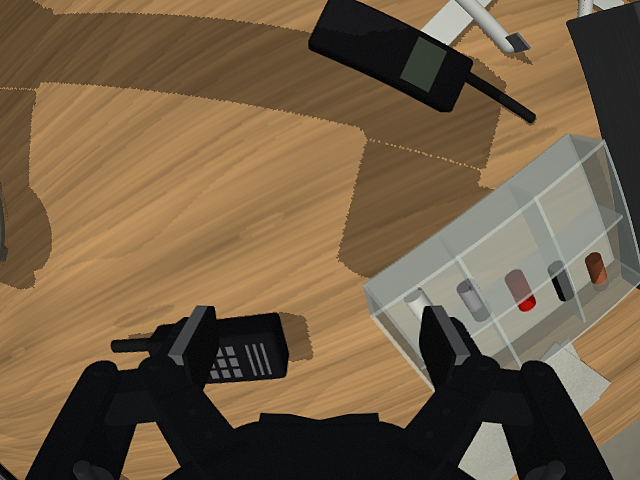

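The top view shows the smaller radio at about (215,258) with its antenna towards (178,290). The cup is at (183,205), the reel at (338,344), the plane at (337,150), the case at about (455,240) with its hinge towards the image top, and the spanner across it from (395,250) to (518,236).

```bash
cat > h.py <<'E'
import numpy as np, cv2
from rig import observe, viewer, env
def ray(d,u,v,fish=False):
    K=d["camera_matrix"]; x=np.array([(u-K[0,2])/K[0,0],(v-K[1,2])/K[1,1]])
    if fish:
        th=np.linalg.norm(x); k=np.sin(th)/th if th>1e-9 else 1
        c=np.array([x[0]*k,x[1]*k,np.cos(th)])
    else: c=np.array([x[0],x[1],1.])
    R=np.array(d["R"]); o=-R.T@np.array(d["t"]); return o,R.T@c
def onz(d,u,v,z,fish=False):
    o,r=ray(d,u,v,fish); return o+r*(z-o[2])/r[2]
def proj(d,X,fish=False):
    c=np.array(d["R"])@np.array(X)+np.array(d["t"]); K=d["camera_matrix"]
    if fish:
        n=np.hypot(c[0],c[1]); th=np.arctan2(n,c[2]); p=c[:2]/n*th
    else: p=c[:2]/c[2]
    return np.array([K[0,0]*p[0]+K[0,2],K[1,1]*p[1]+K[1,2]])
E
python3 - <<'E'
from h import *
d=viewer.get_image("top"); im=d["pixels"]
a=cv2.resize(im[130:310,370:560],None,fx=4,fy=4,interpolation=cv2.INTER_CUBIC)
for i in range(0,190,20): cv2.putText(a,str(370+i),(i*4,10),0,.35,(0,255,255)); cv2.line(a,(i*4,0),(i*4,720),(0,90,90),1)
for i in range(0,180,20): cv2.putText(a,str(130+i),(0,i*4),0,.35,(0,255,255)); cv2.line(a,(0,i*4),(760,i*4),(0,90,90),1)
cv2.imwrite("pics/tc.png",a[:600])
b=cv2.resize(im[160:310,130:270],None,fx=4,fy=4,interpolation=cv2.INTER_CUBIC)
for i in range(0,140,20): cv2.putText(b,str(130+i),(i*4,10),0,.35,(0,255,255)); cv2.line(b,(i*4,0),(i*4,720),(0,90,90),1)
for i in range(0,150,20): cv2.putText(b,str(160+i),(0,i*4),0,.35,(0,255,255)); cv2.line(b,(0,i*4),(760,i*4),(0,90,90),1)
cv2.imwrite("pics/tr.png",b)
E
```

```text
(no output)
```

View pics/tc.png

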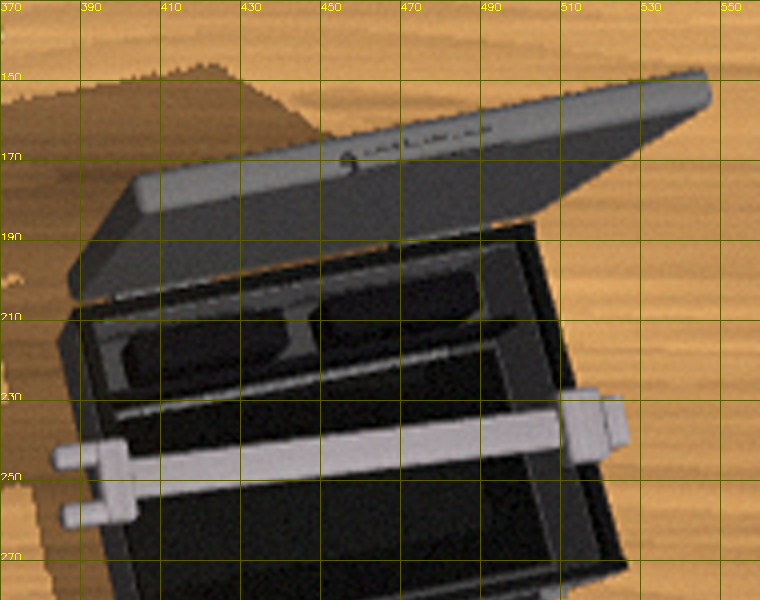

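View pics/tr.png

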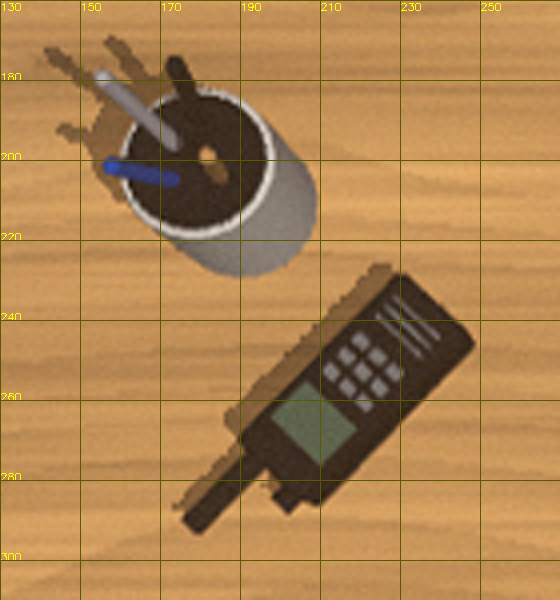

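The case rim corners are at about (388,206), (503,185), (527,271) and front-left about (402,298). The spanner shank runs (404,250)–(510,237). The radio's top-face corners are (230,228), (248,246), (209,286) and (190,268).

```bash
python3 - <<'E'
from h import *
d=viewer.get_image("top"); im=d["pixels"]
np.set_printoptions(precision=4,suppress=True)
P=lambda u,v,z:onz(d,u,v,z)
def box(poly):
    return cv2.minAreaRect(np.float32(poly)*1000)
# radio by mask
sub=im.astype(int).max(2); hsv=cv2.cvtColor(im,cv2.COLOR_BGR2HSV)
m=((sub<75)).astype(np.uint8); print("val")
m[:222]=0;m[300:]=0;m[:,:172]=0;m[:,255:]=0
mo=cv2.morphologyEx(cv2.morphologyEx(m,cv2.MORPH_CLOSE,np.ones((9,9))),cv2.MORPH_OPEN,np.ones((17,17),np.uint8))
c=max(cv2.findContours(mo,0,2)[0],key=cv2.contourArea)[:,0]
w=np.array([P(u,v,.034)[:2] for u,v in c]); print("radio maskbox",box(w))
R=[P(*p,.034) for p in [(230,228),(248.5,246),(209,286),(190.5,268)]]; R=np.array(R); print("radio corners",R,R.mean(0))
print("antenna tip",P(178,291,.017))
C=np.array([P(*p,.066) for p in [(389,206.5),(503.5,185.5),(526.5,271.5)]]);print("case",C, np.linalg.norm(C[1]-C[0]),np.linalg.norm(C[2]-C[1]))
print("case centre",(C[0]+C[2])/2, np.degrees(np.arctan2(*(C[0]-C[1])[[1,0]])),np.degrees(np.arctan2(*(C[1]-C[2])[[1,0]])))
S=np.array([P(*p,.078) for p in [(404,249.5),(510,237.0)]]);print("shank",S,np.linalg.norm(S[0]-S[1]))
H=np.array([P(*p,.080) for p in [(385,251),(526,235)]]);print("ends",H,H.mean(0),np.linalg.norm(H[0]-H[1]))
for n,(u,v),z in [("reel",(339,344),.032),("cup rim",(179,200),.085),("plane stand",(337,155),.0)]: print(n,P(u,v,z))
# scene view checks
s=viewer.get_image("scene")
a=s["pixels"].copy()
a=cv2.resize(a[180:400,130:420],None,fx=2.7,fy=2.7,interpolation=cv2.INTER_CUBIC);cv2.imwrite("pics/sc.png",a)
E
```

```text
val
radio maskbox ((581.7305908203125, 206.3667755126953), (52.598480224609375, 49.397560119628906), 1.4491569995880127)
radio corners [[0.6233 0.2018 0.034 ]
 [0.5881 0.1657 0.034 ]
 [0.5124 0.2379 0.034 ]
 [0.5466 0.274  0.034 ]] [0.5676 0.2198 0.034 ]
antenna tip [0.505  0.3006 0.017 ]
case [[ 0.6552 -0.0989  0.066 ]
 [ 0.6945 -0.3147  0.066 ]
 [ 0.5319 -0.3444  0.066 ]] 0.2193631060342439 0.1652284831108493
case centre [ 0.5935 -0.2217  0.066 ] 100.3244736674135 10.34992152532698
shank [[ 0.5717 -0.1218  0.078 ]
 [ 0.5935 -0.3146  0.078 ]] 0.1940307739147968
ends [[ 0.5688 -0.0872  0.08  ]
 [ 0.5966 -0.343   0.08  ]] [ 0.5827 -0.2151  0.08  ] 0.25730340362439297
reel [ 0.4045 -0.0041  0.032 ]
cup rim [0.6646 0.2861 0.085 ]
plane stand [ 0.7825 -0.0056  0.    ]
```

View pics/sc.png

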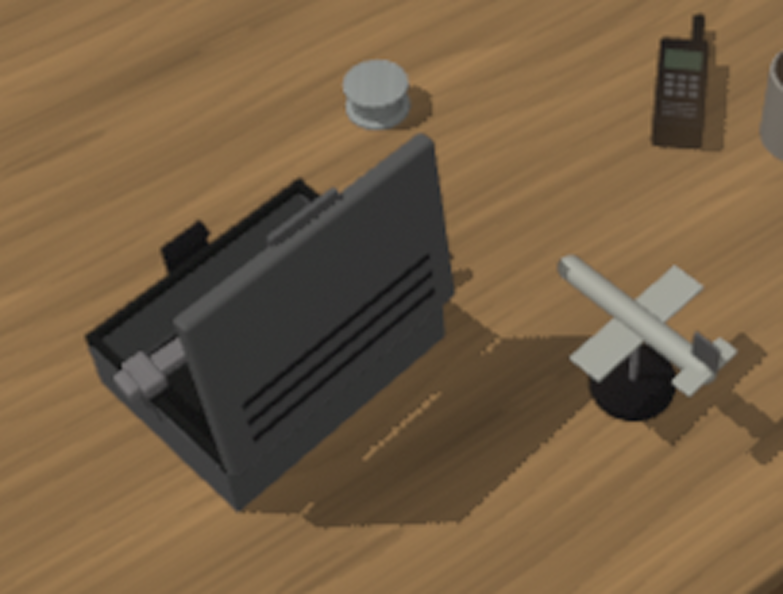

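Emit:
{"method": "jog_arm", "body": {
  "dr": [
    [0, 0, 0],
    [0, 0, 0],
    [0, 0, 0],
    [0, 0, 0],
    [0, 0, 0],
    [0, 0, 0],
    [0, 0, 0],
    [0, 0, 0],
    [0, 0, 0],
    [0, 0, 0]
  ],
  "slide": [
    [-0.03, 0.038, 0],
    [-0.03, 0.038, 0],
    [-0.03, 0.038, 0],
    [-0.03, 0.038, 0],
    [-0.03, 0.038, 0],
    [-0.03, 0.038, 0],
    [-0.03, 0.038, 0],
    [-0.03, 0.038, 0],
    [-0.03, 0.038, 0],
    [-0.03, 0.038, 0]
  ],
  "gripper": [0.2, 0.2, 0.2, 0.2, 0.2, 0.2, 0.2, 0.2, 0.2, 0.2],
  "force": 50
}}

```text
time_s: 1.3
position: [0.4516, 0.0556, 0.2425]
tool_rot: [[0.44, 0.898, 0.0], [0.898, -0.44, 0.0], [0.0, 0.0, -1.0]]
ft_force: [0.4, 0.6, -0.1]
grip_width: 0.0514
```

Emit:
{"method": "jog_arm", "body": {
  "dr": [
    [0, 0, 0],
    [0, 0, 0],
    [0, 0, 0],
    [0, 0, 0],
    [0, 0, 0],
    [0, 0, 0],
    [0, 0, 0.14],
    [0, 0, 0.14],
    [0, 0, 0.14],
    [0, 0, 0.14]
  ],
  "slide": [
    [-0.03, 0.038, 0],
    [-0.03, 0.038, 0],
    [-0.03, 0.038, 0],
    [-0.03, 0.038, 0],
    [-0.03, 0.038, 0],
    [-0.03, 0.038, 0],
    [0, 0, 0.01],
    [0, 0, 0.01],
    [0, 0, 0],
    [0, 0, 0]
  ],
  "gripper": [0.2, 0.2, 0.2, 0.2, 0.2, 0.2, 0.2, 0.2, 0.2, 0.2]
}}

```text
time_s: 2.3
position: [0.5768, -0.2043, 0.2217]
tool_rot: [[0.853, 0.523, -0.001], [0.523, -0.853, 0.001], [-0.0, -0.001, -1.0]]
ft_force: [0.2, -0.5, 0.3]
grip_width: 0.0511
```

Emit:
{"method": "jog_arm", "body": {
  "dr": [
    [0, 0, 0.146],
    [0, 0, 0.146],
    [0, 0, 0.146],
    [0, 0, 0],
    [0, 0, 0],
    [0, 0, 0],
    [0, 0, 0],
    [0, 0, 0],
    [0, 0, 0],
    [0, 0, 0]
  ],
  "slide": [
    [0, 0, 0],
    [0, 0, 0],
    [0, 0, 0],
    [0.005, 0.011, 0.02],
    [0, 0, 0.03],
    [0, 0, 0.03],
    [0, 0, 0],
    [0, 0, 0],
    [0, 0, 0],
    [0, 0, 0]
  ],
  "gripper": [0.2, 0.2, 0.2, 0.2, 0.2, 0.2, 0.2, 0.2, 0.2, 0.2]
}}

```text
time_s: 3.3
position: [0.5837, -0.2148, 0.144]
tool_rot: [[0.993, 0.118, 0.002], [0.118, -0.993, -0.002], [0.002, 0.002, -1.0]]
ft_force: [-0.2, 0.6, 0.1]
grip_width: 0.0513
```

```bash
python3 - <<'E'
from h import *
np.set_printoptions(precision=4,suppress=True)
d=viewer.get_image("wrist"); s=observe(); print(s["position"],s["tool_rot"])
im=d["pixels"].copy(); 
np.savez("w1.npz",**{k:np.array(d[k]) for k in d})
for X,f in [((.5717,-.1218,.078),0),((.5935,-.3146,.078),0),((.5827,-.2151,.078),0)]:
    p=proj(d,X,True); print(p); cv2.circle(im,tuple(int(i) for i in p),4,(0,0,255),1)
cv2.imwrite("pics/w1.png",im)
E
```

```text
[ 0.5836 -0.2147  0.1437] [[ 0.993   0.1178  0.002 ]
 [ 0.1178 -0.993  -0.0012]
 [ 0.0019  0.0014 -1.    ]]
[316.3679  93.1577]
[315.5844 392.6388]
[316.5525 262.3053]
```

View pics/w1.png

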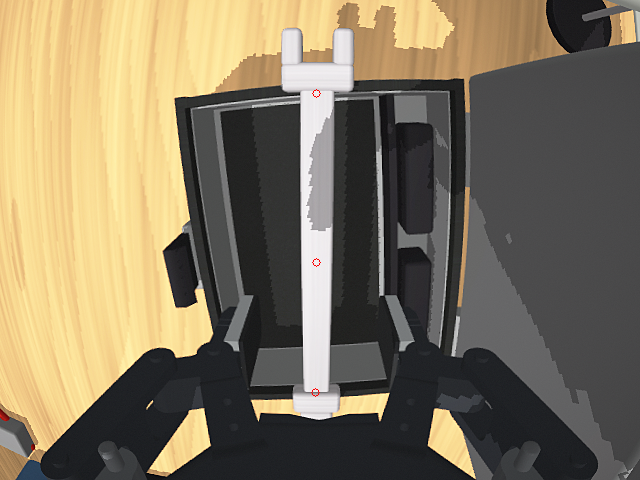

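The projected points fall on the shank's centre line, so calibration is good. I'm descending and gripping.

Emit:
{"method": "jog_arm", "body": {
  "dr": [
    [0, 0, 0],
    [0, 0, 0],
    [0, 0, 0],
    [0, 0, 0],
    [0, 0, 0],
    [0, 0, 0],
    [0, 0, 0],
    [0, 0, 0],
    [0, 0, 0],
    [0, 0, 0]
  ],
  "slide": [
    [-0.001, 0, 0.03],
    [0, 0, 0.03],
    [0, 0, 0.006],
    [0, 0, 0],
    [0, 0, 0],
    [0, 0, 0],
    [0, 0, 0],
    [0, 0, 0],
    [0, 0, 0],
    [0, 0, 0]
  ],
  "gripper": [0.2, 0.2, 0.2, 0.2, -1, -1, -1, -1, -1, -1],
  "force": 50
}}

```text
time_s: 4.35
position: [0.5827, -0.215, 0.0769]
tool_rot: [[0.993, 0.118, 0.002], [0.118, -0.993, -0.001], [0.002, 0.001, -1.0]]
ft_force: [2.8, -0.9, 3.7]
grip_width: 0.0163
```

Emit:
{"method": "jog_arm", "body": {
  "dr": [
    [0, 0, 0],
    [0, 0, 0],
    [0, 0, 0],
    [0, 0, 0],
    [0, 0, 0],
    [0, 0, 0],
    [0, 0, 0],
    [0, 0, 0],
    [0, 0, 0],
    [0, 0, 0]
  ],
  "slide": [
    [0, 0, -0.01],
    [0, 0, -0.02],
    [0, 0, -0.03],
    [-0.03, 0, 0],
    [-0.04, 0, 0],
    [-0.04, 0, 0],
    [-0.04, 0, 0],
    [-0.04, 0, 0],
    [-0.024, 0, 0],
    [0, 0, 0]
  ],
  "gripper": [-1, -1, -1, -1, -1, -1, -1, -1, -1, -1]
}}

```text
time_s: 5.35
position: [0.3671, -0.2393, 0.1364]
tool_rot: [[0.993, 0.116, -0.002], [0.116, -0.993, 0.002], [-0.002, -0.002, -1.0]]
ft_force: [-0.3, -0.1, -2.8]
grip_width: 0.0165
```

```bash
python3 - <<'E'
from h import *
d=viewer.get_image("wrist"); s=observe(); print(s["position"],s["grip_width"],s["ft_force"])
cv2.imwrite("pics/w2.png",d["pixels"])
cv2.imwrite("pics/s2.png",viewer.get_image("scene")["pixels"])
E
```

```text
[ 0.36865354 -0.23970122  0.1366169 ] 0.016043549835468317 [ 1.16287534  0.06322272 -3.17220409]
```

View pics/w2.png

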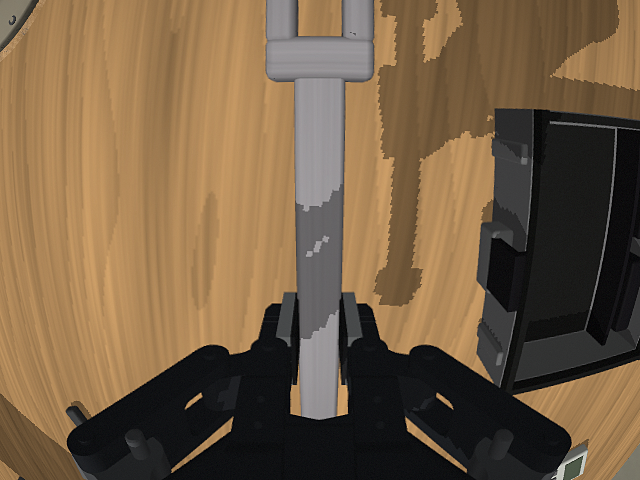

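View pics/s2.png

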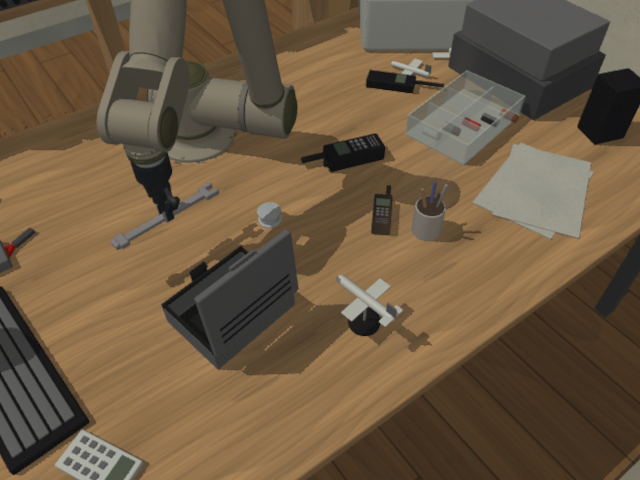

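The spanner is held level, with clear desk below it. I'm lowering and releasing it.

Emit:
{"method": "jog_arm", "body": {
  "dr": [
    [0, 0, 0],
    [0, 0, 0],
    [0, 0, 0],
    [0, 0, 0],
    [0, 0, 0],
    [0, 0, 0],
    [0, 0, 0],
    [0, 0, 0],
    [0, 0, 0],
    [0, 0, 0]
  ],
  "slide": [
    [0, 0, 0.04],
    [0, 0, 0.04],
    [0, 0, 0.03],
    [0, 0, 0.008],
    [0, 0, 0.004],
    [0, 0, 0],
    [0, 0, 0],
    [0, 0, 0],
    [0, 0, 0],
    [0, 0, -0.01]
  ],
  "gripper": [-1, -1, -1, -1, -1, -1, -0.2, -0.2, -0.2, 0]
}}

```text
time_s: 6.45
position: [0.3695, -0.2396, 0.0244]
tool_rot: [[0.993, 0.118, -0.001], [0.118, -0.993, 0.001], [-0.001, -0.001, -1.0]]
ft_force: [0.8, -0.4, -0.1]
grip_width: 0.0429
```

Emit:
{"method": "jog_arm", "body": {
  "dr": [
    [0, 0, 0],
    [0, 0, 0],
    [0, 0, 0],
    [0, 0, 0],
    [0, 0, 0],
    [0, 0, 0],
    [0, 0, 0],
    [0, 0, 0],
    [0, 0, 0],
    [0, 0, 0]
  ],
  "slide": [
    [0, 0, -0.04],
    [0, 0, -0.04],
    [0, 0, -0.04],
    [0, 0, -0.04],
    [0.0225, -0.0397, 0],
    [0.0225, -0.0397, 0],
    [0.0225, -0.0397, 0],
    [0.0225, -0.0397, 0],
    [0.0225, -0.0397, 0],
    [0.0225, -0.0397, 0]
  ],
  "gripper": [0, 0, 1, 1, 1, 1, 1, 1, 1, 1]
}}

```text
time_s: 7.45
position: [0.4759, 0.0145, 0.1854]
tool_rot: [[0.993, 0.118, 0.001], [0.118, -0.993, -0.0], [0.001, 0.0, -1.0]]
ft_force: [0.5, -0.8, 0.2]
grip_width: 0.0853
```

Emit:
{"method": "jog_arm", "body": {
  "dr": [
    [0, 0, 0],
    [0, 0, 0],
    [0, 0, 0],
    [0, 0, 0],
    [0, 0, 0],
    [0, 0, -0.14],
    [0, 0, -0.14],
    [0, 0, -0.14],
    [0, 0, -0.14],
    [0, 0, -0.135]
  ],
  "slide": [
    [0.0225, -0.0397, 0],
    [0.0225, -0.0397, 0],
    [0.0225, -0.0397, 0],
    [0.0225, -0.0397, 0],
    [0.0225, -0.0397, 0],
    [0, 0, 0],
    [0, 0, 0],
    [0, 0, 0],
    [0, 0, 0],
    [0, 0, 0]
  ],
  "gripper": [1, 1, 1, 1, 1, 1, 1, 1, 1, 1]
}}

```text
time_s: 8.45
position: [0.5637, 0.2229, 0.1854]
tool_rot: [[0.683, 0.73, 0.0], [0.73, -0.683, 0.0], [0.0, 0.0, -1.0]]
ft_force: [-0.4, -0.0, -0.1]
grip_width: 0.0853
```

```bash
python3 - <<'E'
from h import *
np.set_printoptions(precision=4,suppress=True)
d=viewer.get_image("wrist"); s=observe(); print(s["position"],s["tool_rot"],s["grip_width"])
im=d["pixels"].copy(); c=np.array([.5676,.2198]);x=np.array([.687,.727]);y=np.array([-.727,.687])
for a,b in [(0,0),(.023,.056),(-.023,.056),(.023,-.056),(-.023,-.056)]:
    p=proj(d,[*(c+a*x+b*y),.034],True); cv2.circle(im,tuple(int(round(i)) for i in p),3,(0,0,255),1)
cv2.imwrite("pics/w3.png",im)
cv2.imwrite("pics/t3.png",viewer.get_image("top")["pixels"])
E
```

```text
[0.5637 0.2229 0.1853] [[ 0.6784  0.7347  0.0004]
 [ 0.7347 -0.6784  0.0001]
 [ 0.0003  0.0002 -1.    ]] 0.08524240527339567
```

View pics/w3.png

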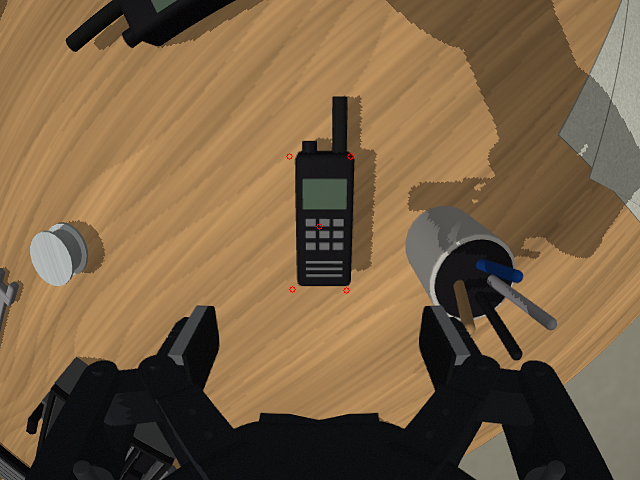

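View pics/t3.png

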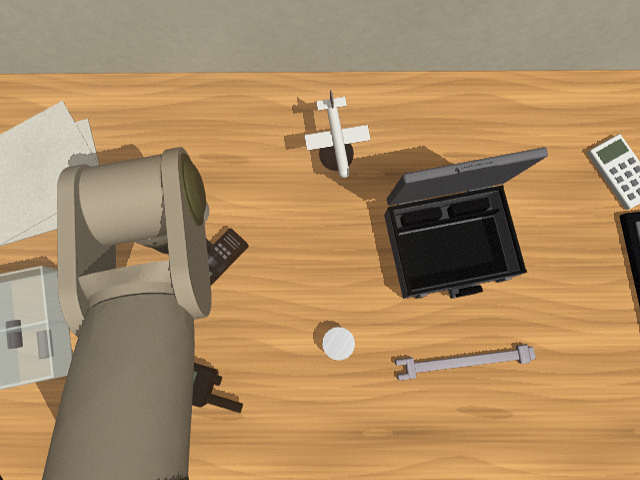

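The spanner now lies flat on the desk in front of the case, and the radio is centred within about 3 mm between the jaws. I'm descending and grasping.

Emit:
{"method": "jog_arm", "body": {
  "dr": [
    [0, 0, 0],
    [0, 0, 0],
    [0, 0, 0],
    [0, 0, 0],
    [0, 0, 0],
    [0, 0, 0],
    [0, 0, 0],
    [0, 0, 0],
    [0, 0, 0],
    [0, 0, 0]
  ],
  "slide": [
    [0.003, 0, 0.04],
    [0, 0, 0.04],
    [0, 0, 0.04],
    [0, 0, 0.03],
    [0, 0, 0.017],
    [0, 0, 0],
    [0, 0, 0],
    [0, 0, 0],
    [0, 0, 0],
    [0, 0, 0]
  ],
  "gripper": [0.8, 0.8, 0.8, 0.8, 0.8, 0.8, -1, -1, -1, -1],
  "force": 50
}}

```text
time_s: 9.55
position: [0.567, 0.2253, 0.0192]
tool_rot: [[0.688, 0.726, 0.003], [0.726, -0.688, 0.001], [0.003, 0.002, -1.0]]
ft_force: [-0.2, -0.2, 6.8]
grip_width: 0.045
```

Emit:
{"method": "jog_arm", "body": {
  "dr": [
    [0, 0, 0],
    [0, 0, 0],
    [0, 0, 0],
    [0, 0, 0],
    [0, 0, 0],
    [0, 0, 0],
    [0, 0, 0],
    [0, 0, 0],
    [0, 0, 0],
    [0, 0, 0]
  ],
  "slide": [
    [0, 0, -0.02],
    [0, 0, -0.04],
    [0, 0, -0.05],
    [0, 0, -0.05],
    [0, 0, -0.01],
    [-0.033, 0.033, 0],
    [-0.033, 0.033, 0],
    [-0.033, 0.033, 0],
    [-0.033, 0.033, 0],
    [-0.033, 0.033, 0]
  ],
  "gripper": [-1, -1, -1, -1, -1, -1, -1, -1, -1, -1]
}}

```text
time_s: 10.55
position: [0.5717, -0.0098, 0.1866]
tool_rot: [[0.688, 0.726, -0.002], [0.726, -0.688, 0.0], [-0.001, -0.001, -1.0]]
ft_force: [0.8, -0.2, -4.1]
grip_width: 0.045
```

Emit:
{"method": "jog_arm", "body": {
  "dr": [
    [0, 0, 0],
    [0, 0, 0],
    [0, 0, 0],
    [0, 0, 0],
    [0, 0, 0],
    [0, 0, 0.125],
    [0, 0, 0.125],
    [0, 0, 0.125],
    [0, 0, 0.125],
    [0, 0, 0.132]
  ],
  "slide": [
    [-0.033, 0.033, 0],
    [-0.033, 0.033, 0],
    [-0.033, 0.033, 0],
    [-0.033, 0.033, 0],
    [-0.033, 0.033, 0],
    [0, 0, 0],
    [0, 0, 0],
    [0, 0, 0],
    [0, 0, 0],
    [0, 0, 0]
  ],
  "gripper": [-1, -1, -1, -1, -1, -1, -1, -1, -1, -1]
}}

```text
time_s: 11.55
position: [0.5785, -0.2411, 0.1862]
tool_rot: [[0.985, 0.174, -0.002], [0.174, -0.985, 0.001], [-0.002, -0.001, -1.0]]
ft_force: [0.3, 0.0, -3.2]
grip_width: 0.0452
```

```bash
python3 - <<'E'
from h import *
np.set_printoptions(precision=4,suppress=True)
d=viewer.get_image("wrist"); s=observe(); print(s["position"],s["tool_rot"],s["grip_width"])
cv2.imwrite("pics/w4.png",d["pixels"])
cv2.imwrite("pics/s4.png",viewer.get_image("scene")["pixels"])
E
```

```text
[ 0.5785 -0.2411  0.1863] [[ 0.9858  0.1679 -0.0017]
 [ 0.1679 -0.9858  0.0012]
 [-0.0015 -0.0014 -1.    ]] 0.0452353858906166
```

View pics/w4.png

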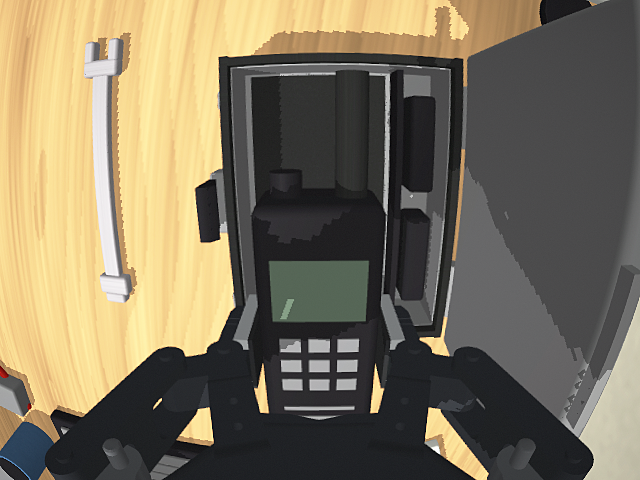

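View pics/s4.png

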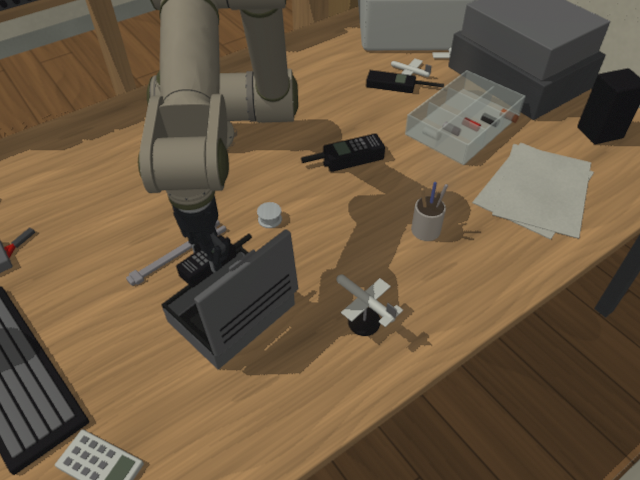

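The radio is centred over the compartment and aligned with it. I'm lowering it in.

Emit:
{"method": "jog_arm", "body": {
  "dr": [
    [0, 0, 0],
    [0, 0, 0],
    [0, 0, 0],
    [0, 0, 0],
    [0, 0, 0],
    [0, 0, 0],
    [0, 0, 0],
    [0, 0, 0],
    [0, 0, 0],
    [0, 0, 0]
  ],
  "slide": [
    [0.001, 0.006, 0.03],
    [0, 0, 0.04],
    [0, 0, 0.035],
    [0, 0, 0.03],
    [0, 0, 0.016],
    [0, 0, 0.006],
    [0, 0, 0],
    [0, 0, 0],
    [0, 0, 0],
    [0, 0, 0]
  ],
  "gripper": [-1, -1, -1, -1, -1, -1, -1, -1, -1, -1]
}}

```text
time_s: 12.65
position: [0.5814, -0.2473, 0.0313]
tool_rot: [[0.984, 0.18, 0.001], [0.18, -0.984, -0.001], [0.001, 0.001, -1.0]]
ft_force: [0.4, 0.2, -3.0]
grip_width: 0.0451
```

Emit:
{"method": "jog_arm", "body": {
  "dr": [
    [0, 0, 0],
    [0, 0, 0],
    [0, 0, 0],
    [0, 0, 0],
    [0, 0, 0],
    [0, 0, 0],
    [0, 0, 0],
    [0, 0, 0],
    [0, 0, 0],
    [0, 0, 0]
  ],
  "slide": [
    [0, 0, 0.003],
    [0, 0, 0],
    [0, 0, 0],
    [0, 0, 0],
    [0, 0, -0.005],
    [0, 0, -0.03],
    [0, 0, -0.05],
    [0, 0, -0.05],
    [0, 0, -0.05],
    [0, 0, -0.05]
  ],
  "gripper": [-1, 0.4, 0.4, 0.4, 0.4, 0.4, 0.4, 0.4, 0.4, 0.4]
}}

```text
time_s: 13.65
position: [0.5806, -0.2468, 0.2652]
tool_rot: [[0.984, 0.18, 0.001], [0.18, -0.984, -0.0], [0.001, 0.001, -1.0]]
ft_force: [0.2, -0.2, -0.6]
grip_width: 0.0597
```

```bash
python3 - <<'E'
from h import *
np.set_printoptions(precision=4,suppress=True)
d=viewer.get_image("wrist"); s=observe(); print(s["position"],s["tool_rot"],s["grip_width"],s["q"])
cv2.imwrite("pics/w5.png",d["pixels"])
t=viewer.get_image("top")
# lid angle from free-edge pixels (outer corners) via case plane (y = +-.112)
c=np.array([.594,-.222]);a=np.radians(10.35);ex=np.array([np.cos(a),np.sin(a),0]);ey=np.array([-np.sin(a),np.cos(a),0])
for (u,v),yy in [((404,175),.112),((405,183),.112),((546,147),-.112),((548,156),-.112)]:
    o,r=ray(t,u,v); k=(yy-(o-[*c,0])@ey)/(r@ey); X=o+k*r; q=X-[*c,0]; print("case x,y,z",q@ex,q@ey,q[2], "ang",np.degrees(np.arctan2(q[2]-.066,-(q@ex-.089))), np.hypot(q[2]-.066,q@ex-.089))
E
```

```text
[ 0.5824 -0.2479  0.2745] [[ 0.9836  0.1801  0.0129]
 [ 0.1802 -0.9836 -0.0086]
 [ 0.0111  0.0108 -0.9999]] 0.059889510756233236 [-33.7537  29.0768  56.9594  -0.0012  93.0774 -44.1347]
case x,y,z 0.08219488437838518 0.11199999999999996 0.24440015434626639 ang 87.8154982024143 0.1785298985307369
case x,y,z 0.07127231626417935 0.11199999999999999 0.23925245560565855 ang 84.15766603224633 0.17415706745357182
case x,y,z 0.08801469616846434 -0.11200000000000003 0.23649802379324325 ang 89.66889280363421 0.17050087079262025
case x,y,z 0.0739444263771356 -0.11200000000000003 0.23491506855223565 ang 84.90662767145966 0.16958470061040282
```

View pics/w5.png

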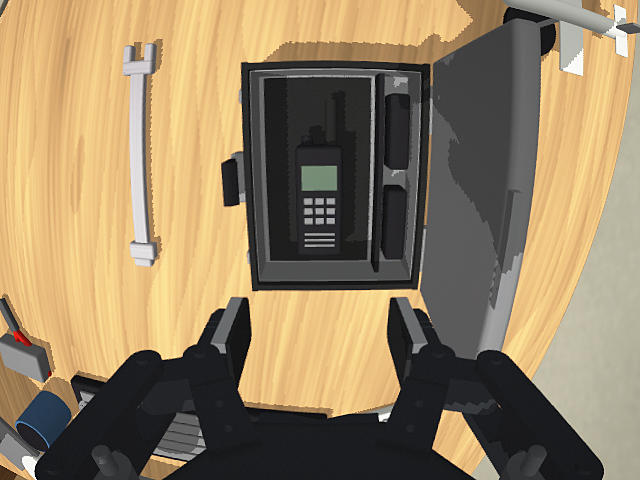

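The radio lies flat in the bay, upper end at (318,150) and lower end at (318,255). The lid stands at about 85°, with its free edge at about z = 0.24. Next I'll shut the gripper and pass over the lid to get behind it.

Emit:
{"method": "jog_arm", "body": {
  "dr": [
    [0, 0, 0],
    [0, 0, 0],
    [0, 0, 0],
    [0, 0, 0],
    [0, 0, 0],
    [0, 0, 0],
    [0, 0, 0],
    [0, 0, 0],
    [0, 0, 0],
    [0, 0, 0]
  ],
  "slide": [
    [0, 0, -0.01],
    [0, -0.023, 0],
    [0.02, 0, 0],
    [0.03, 0, 0],
    [0.03, 0, 0],
    [0.03, 0, 0],
    [0.025, 0, 0],
    [0, 0, 0],
    [0, 0, 0],
    [0, 0, 0]
  ],
  "gripper": [-1, -1, -1, -1, -1, -1, -1, -1, -1, -1]
}}

```text
time_s: 14.75
position: [0.709, -0.2005, 0.2723]
tool_rot: [[0.984, 0.179, -0.001], [0.179, -0.984, 0.0], [-0.001, -0.0, -1.0]]
ft_force: [-0.0, 0.3, 0.6]
grip_width: 0.0
```

```bash
python3 - <<'E'
from h import *
np.set_printoptions(precision=4,suppress=True)
s=observe(); print(s["position"],s["tool_rot"],s["grip_width"],s["q"])
q=s["position"][:2]-[.594,-.222];a=np.radians(10.35);print(q@[np.cos(a),np.sin(a)],q@[-np.sin(a),np.cos(a)])
d=viewer.get_image("scene");cv2.imwrite("pics/s6.png",cv2.resize(d["pixels"][100:400,100:440],None,fx=2,fy=2))
cv2.imwrite("pics/w6.png",viewer.get_image("wrist")["pixels"])
E
```

```text
[ 0.709  -0.2005  0.2723] [[ 0.9838  0.1795 -0.0009]
 [ 0.1795 -0.9838  0.0003]
 [-0.0008 -0.0004 -1.    ]] 4.898635061545459e-05 [-24.9656  42.3824  32.5212  -0.0086 105.1486 -35.3073]
0.11694891109596096 0.0004933810595003252
```

View pics/s6.png

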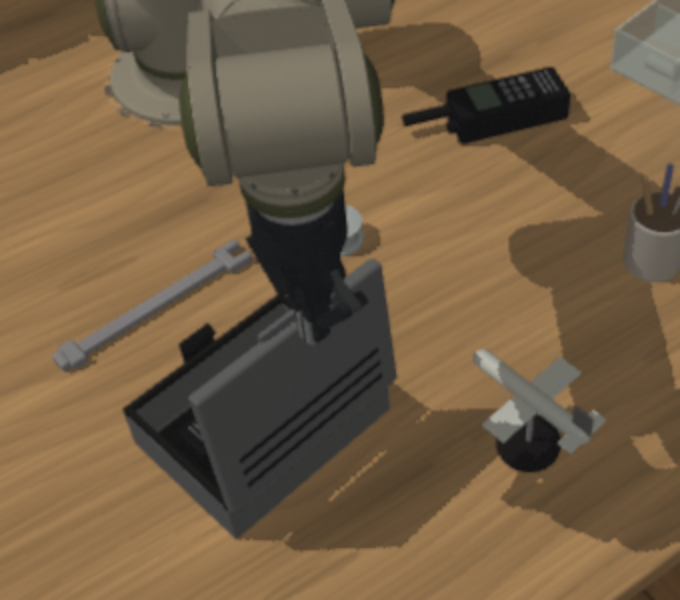

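View pics/w6.png

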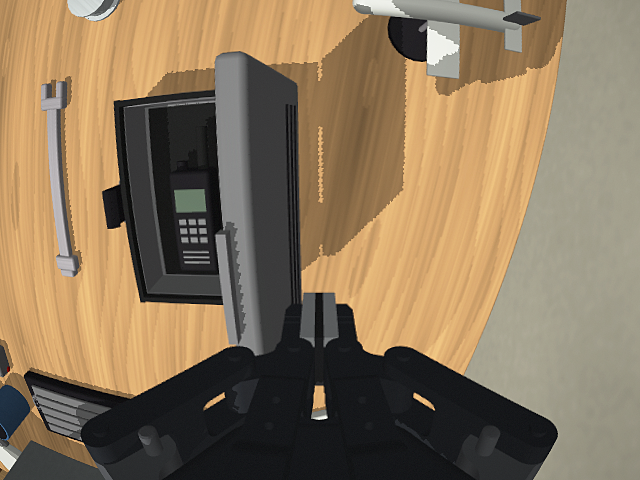

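Emit:
{"method": "jog_arm", "body": {
  "dr": [
    [0, 0, 0],
    [0, 0, 0],
    [0, 0, 0],
    [0, 0, 0],
    [0, 0, 0],
    [0, 0, 0],
    [0, 0, 0],
    [0, 0, 0],
    [0, 0, 0],
    [0, 0, 0]
  ],
  "slide": [
    [0, 0, 0.03],
    [0, 0, 0.014],
    [-0.015, 0, 0],
    [-0.014, 0, 0],
    [-0.014, 0, 0],
    [-0.0135, 0, 0],
    [-0.0135, 0, 0],
    [-0.013, 0, 0.006],
    [-0.013, 0, 0.006],
    [0, 0, 0]
  ],
  "gripper": [-1, -1, -1, -1, -1, -1, -1, -1, -1, -1]
}}

```text
time_s: 15.85
position: [0.6137, -0.2178, 0.2167]
tool_rot: [[0.984, 0.179, -0.001], [0.179, -0.984, 0.0], [-0.001, -0.0, -1.0]]
ft_force: [0.2, -0.2, -0.1]
grip_width: 0.0003
```

```bash
python3 - <<'E'
from h import *
np.set_printoptions(precision=4,suppress=True)
s=observe(); print(s["position"],s["ft_force"])
q=s["position"][:2]-[.594,-.222];a=np.radians(10.35);print(q@[np.cos(a),np.sin(a)],q@[-np.sin(a),np.cos(a)])
d=viewer.get_image("scene");cv2.imwrite("pics/s7.png",cv2.resize(d["pixels"][100:400,100:440],None,fx=2,fy=2))
E
```

```text
[ 0.6137 -0.2178  0.2167] [ 0.1625 -0.2213 -0.1088]
0.02010348263056667 0.0006192165138656396
```

View pics/s7.png

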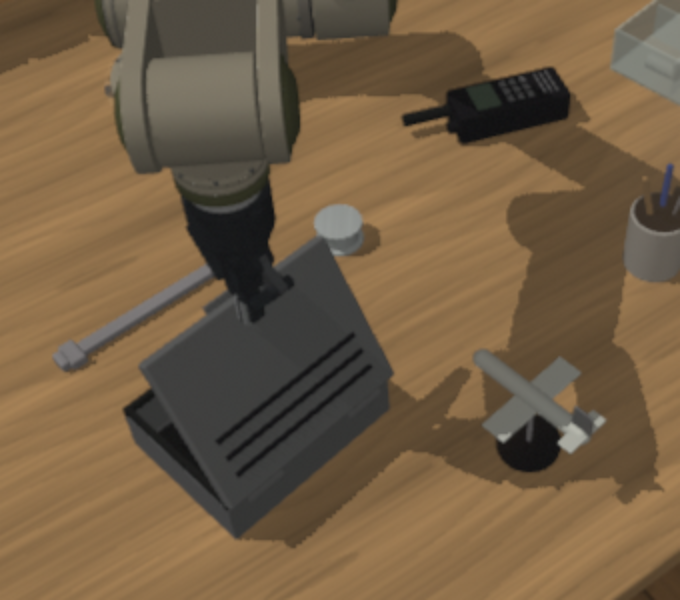

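The lid follows the fingers and is now at about 55°. I'll keep following the arc down.

Emit:
{"method": "jog_arm", "body": {
  "dr": [
    [0, 0, 0],
    [0, 0, 0],
    [0, 0, 0],
    [0, 0, 0],
    [0, 0, 0],
    [0, 0, 0],
    [0, 0, 0],
    [0, 0, 0],
    [0, 0, 0],
    [0, 0, 0]
  ],
  "slide": [
    [-0.01, 0, 0.009],
    [-0.01, 0, 0.009],
    [-0.01, 0, 0.01],
    [-0.01, 0, 0.01],
    [-0.008, 0, 0.0115],
    [-0.008, 0, 0.0115],
    [-0.006, 0, 0.0125],
    [-0.006, 0, 0.0125],
    [-0.003, 0, 0.009],
    [-0.003, 0, 0.009]
  ],
  "gripper": [-1, -1, -1, -1, -1, -1, -1, -1, -1, -1]
}}

```text
time_s: 16.9
position: [0.5429, -0.231, 0.1122]
tool_rot: [[0.984, 0.18, 0.001], [0.18, -0.984, -0.0], [0.001, 0.001, -1.0]]
ft_force: [0.6, -0.6, 1.2]
grip_width: 0.0001
```

```bash
python3 - <<'E'
from h import *
np.set_printoptions(precision=4,suppress=True)
s=observe(); print(s["position"],s["ft_force"])
q=s["position"][:2]-[.594,-.222];a=np.radians(10.35);print(q@[np.cos(a),np.sin(a)],q@[-np.sin(a),np.cos(a)])
d=viewer.get_image("scene");cv2.imwrite("pics/s8.png",cv2.resize(d["pixels"][100:400,100:440],None,fx=2,fy=2))
E
```

```text
[ 0.5429 -0.231   0.1122] [ 0.6143 -0.5563  1.1953]
-0.05190312831536193 0.00037015478504124347
```

View pics/s8.png

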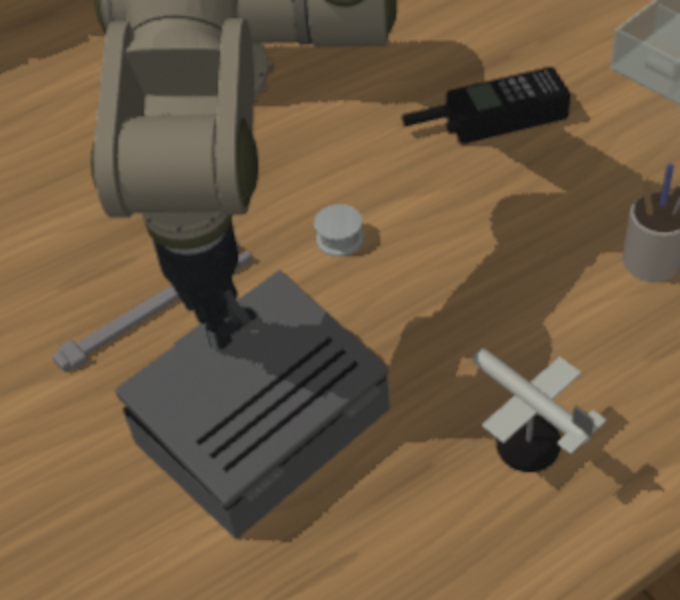

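Emit:
{"method": "jog_arm", "body": {
  "dr": [
    [0, 0, 0],
    [0, 0, 0],
    [0, 0, 0],
    [0, 0, 0],
    [0, 0, 0],
    [0, 0, 0],
    [0, 0, 0],
    [0, 0, 0],
    [0, 0, 0],
    [0, 0, 0]
  ],
  "slide": [
    [-0.002, 0, 0.003],
    [-0.002, 0, 0.003],
    [-0.002, 0, 0.003],
    [-0.001, 0, 0.003],
    [-0.001, 0, 0.002],
    [0, 0, 0.002],
    [0, 0, 0.001],
    [0, 0, 0.001],
    [0, 0, 0],
    [0, 0, 0]
  ],
  "gripper": [-1, -1, -1, -1, -1, -1, -1, -1, -1, -1]
}}

```text
time_s: 17.95
position: [0.5343, -0.2324, 0.095]
tool_rot: [[0.984, 0.18, -0.0], [0.18, -0.984, -0.001], [-0.001, 0.0, -1.0]]
ft_force: [-3.2, 0.8, 7.4]
grip_width: -0.0002
```

Emit:
{"method": "jog_arm", "body": {
  "dr": [
    [0, 0, 0],
    [0, 0, 0],
    [0, 0, 0],
    [0, 0, 0],
    [0, 0, 0],
    [0, 0, 0],
    [0, 0, 0],
    [0, 0, 0],
    [0, 0, 0],
    [0, 0, 0]
  ],
  "slide": [
    [0, 0, 0.001],
    [0, 0, 0],
    [0, 0, 0.001],
    [0, 0, 0],
    [0, 0, 0.001],
    [0, 0, 0],
    [0, 0, 0.001],
    [0, 0, 0],
    [0, 0, 0],
    [0, 0, 0]
  ],
  "gripper": [-1, -1, -1, -1, -1, -1, -1, -1, -1, -1]
}}

```text
time_s: 18.95
position: [0.5344, -0.2324, 0.091]
tool_rot: [[0.984, 0.18, -0.0], [0.18, -0.984, -0.001], [-0.0, 0.001, -1.0]]
ft_force: [-3.7, 0.1, 8.7]
grip_width: 0.0001
```

Emit:
{"method": "jog_arm", "body": {
  "dr": [
    [0, 0, 0],
    [0, 0, 0],
    [0, 0, 0],
    [0, 0, 0],
    [0, 0, 0],
    [0, 0, 0],
    [0, 0, 0],
    [0, 0, 0],
    [0, 0, 0],
    [0, 0, 0]
  ],
  "slide": [
    [0, 0, 0.001],
    [0, 0, 0],
    [0, 0, 0.001],
    [0, 0, 0],
    [0, 0, 0.0005],
    [0, 0, 0],
    [0, 0, 0.0005],
    [0, 0, 0],
    [0, 0, 0],
    [0, 0, 0]
  ],
  "gripper": [-1, -1, -1, -1, -1, -1, -1, -1, -1, -1]
}}

```text
time_s: 19.95
position: [0.5342, -0.2325, 0.0883]
tool_rot: [[0.984, 0.18, -0.0], [0.18, -0.984, -0.001], [-0.001, 0.001, -1.0]]
ft_force: [-5.1, 0.8, 11.4]
grip_width: 0.0001
```

Emit:
{"method": "jog_arm", "body": {
  "dr": [
    [0, 0, 0],
    [0, 0, 0],
    [0, 0, 0],
    [0, 0, 0],
    [0, 0, 0],
    [0, 0, 0],
    [0, 0, 0],
    [0, 0, 0],
    [0, 0, 0],
    [0, 0, 0]
  ],
  "slide": [
    [0, 0, 0.001],
    [0, 0, 0],
    [0, 0, 0.0005],
    [0, 0, 0],
    [0, 0, 0.0005],
    [0, 0, 0],
    [0, 0, 0],
    [0, 0, 0],
    [0, 0, 0],
    [0, 0, 0]
  ],
  "gripper": [-1, -1, -1, -1, -1, -1, -1, -1, -1, -1]
}}

```text
time_s: 20.95
position: [0.5342, -0.2325, 0.0867]
tool_rot: [[0.984, 0.18, -0.0], [0.18, -0.984, -0.001], [-0.001, 0.001, -1.0]]
ft_force: [-7.7, 0.2, 14.8]
grip_width: -0.0
```

Emit:
{"method": "jog_arm", "body": {
  "dr": [
    [0, 0, 0],
    [0, 0, 0],
    [0, 0, 0],
    [0, 0, 0],
    [0, 0, 0],
    [0, 0, 0],
    [0, 0, 0],
    [0, 0, 0],
    [0, 0, 0],
    [0, 0, 0]
  ],
  "slide": [
    [0, 0, 0.001],
    [0, 0, 0],
    [0, 0, 0.001],
    [0, 0, 0],
    [0, 0, 0.001],
    [0, 0, 0],
    [0, 0, 0],
    [0, 0, 0],
    [0, 0, 0],
    [0, 0, 0]
  ],
  "gripper": [-1, -1, -1, -1, -1, -1, -1, -1, -1, -1]
}}

```text
time_s: 21.95
position: [0.5343, -0.2325, 0.0858]
tool_rot: [[0.984, 0.18, 0.001], [0.18, -0.984, -0.002], [0.0, 0.002, -1.0]]
ft_force: [-13.6, 4.0, 32.7]
grip_width: -0.0
```

The force rose to 33 N with little travel, so the lid is at its lower stop. I'll back off slowly and see whether it follows.

Emit:
{"method": "jog_arm", "body": {
  "dr": [
    [0, 0, 0],
    [0, 0, 0],
    [0, 0, 0],
    [0, 0, 0],
    [0, 0, 0],
    [0, 0, 0],
    [0, 0, 0],
    [0, 0, 0],
    [0, 0, 0],
    [0, 0, 0]
  ],
  "slide": [
    [0, 0, -0.001],
    [0, 0, -0.001],
    [0, 0, -0.001],
    [0, 0, -0.001],
    [0, 0, -0.001],
    [0, 0, -0.0005],
    [0, 0, 0],
    [0, 0, 0],
    [0, 0, 0],
    [0, 0, 0]
  ],
  "gripper": [-1, -1, -1, -1, -1, -1, -1, -1, -1, -1]
}}

```text
time_s: 22.95
position: [0.5343, -0.2324, 0.0886]
tool_rot: [[0.984, 0.18, -0.0], [0.18, -0.984, -0.001], [-0.0, 0.001, -1.0]]
ft_force: [-4.7, -0.1, 10.1]
grip_width: -0.0
```

Emit:
{"method": "jog_arm", "body": {
  "dr": [
    [0, 0, 0],
    [0, 0, 0],
    [0, 0, 0],
    [0, 0, 0],
    [0, 0, 0],
    [0, 0, 0],
    [0, 0, 0],
    [0, 0, 0],
    [0, 0, 0],
    [0, 0, 0]
  ],
  "slide": [
    [0, 0, -0.01],
    [0, 0, -0.03],
    [0, 0, -0.05],
    [0, 0, -0.05],
    [0, 0, -0.03],
    [0, -0.04, 0],
    [0, -0.04, 0],
    [0, -0.04, 0],
    [0, -0.04, 0],
    [0, -0.04, 0]
  ],
  "gripper": [-1, -1, -1, -1, -1, -1, -1, -1, -1, -1]
}}

```text
time_s: 23.95
position: [0.4981, -0.0339, 0.2581]
tool_rot: [[0.984, 0.18, 0.0], [0.18, -0.984, 0.0], [0.0, -0.0, -1.0]]
ft_force: [0.4, -0.2, -0.3]
grip_width: -0.0002
```

Emit:
{"method": "jog_arm", "body": {
  "dr": [
    [0, 0, 0],
    [0, 0, 0],
    [0, 0, 0],
    [0, 0, 0],
    [0, 0, 0],
    [0, 0, 0],
    [0, 0, 0],
    [0, 0, 0],
    [0, 0, 0],
    [0, 0, 0]
  ],
  "slide": [
    [0, -0.04, 0],
    [0, -0.04, 0],
    [0, -0.04, 0],
    [0, 0, 0],
    [0, 0, 0],
    [0, 0, 0],
    [0, 0, 0],
    [0, 0, 0],
    [0, 0, 0],
    [0, 0, 0]
  ],
  "gripper": [-1, -1, -1, -1, -1, -1, -1, -1, -1, -1]
}}

```text
time_s: 24.95
position: [0.4771, 0.0822, 0.2578]
tool_rot: [[0.984, 0.179, -0.0], [0.179, -0.984, 0.0], [-0.0, -0.0, -1.0]]
ft_force: [0.2, 0.9, -0.9]
grip_width: 0.0001
```

```bash
python3 - <<'E'
from h import *
np.set_printoptions(precision=4,suppress=True)
s=observe(); print(s["position"],s["ft_force"],s["time_s"])
t=viewer.get_image("top"); cv2.imwrite("pics/t9.png",t["pixels"])
c=np.array([.594,-.222]);a=np.radians(10.35);ex=np.array([np.cos(a),np.sin(a)]);ey=np.array([-np.sin(a),np.cos(a)])
im=cv2.resize(t["pixels"][170:320,370:560],None,fx=4,fy=4,interpolation=cv2.INTER_CUBIC)
cv2.imwrite("pics/t9c.png",im)
d=viewer.get_image("scene");cv2.imwrite("pics/s9.png",cv2.resize(d["pixels"][200:380,140:320],None,fx=3.3,fy=3.3,interpolation=cv2.INTER_CUBIC))
cv2.imwrite("pics/s9f.png",d["pixels"])
E
```

```text
[0.4771 0.0822 0.2578] [ 0.1785  0.9401 -0.9129] 24.95
```

View pics/t9.png

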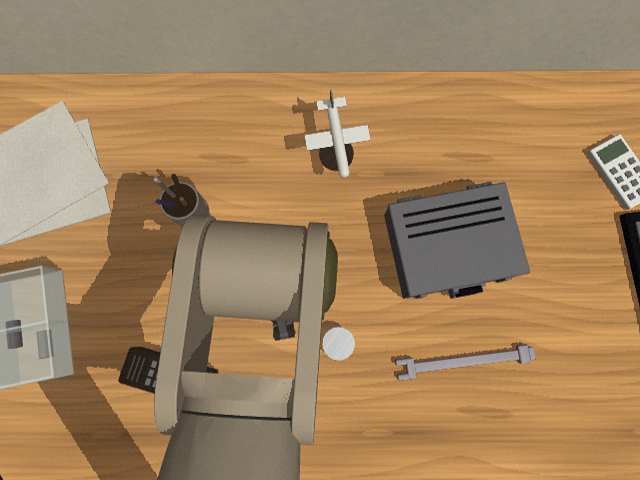

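View pics/t9c.png

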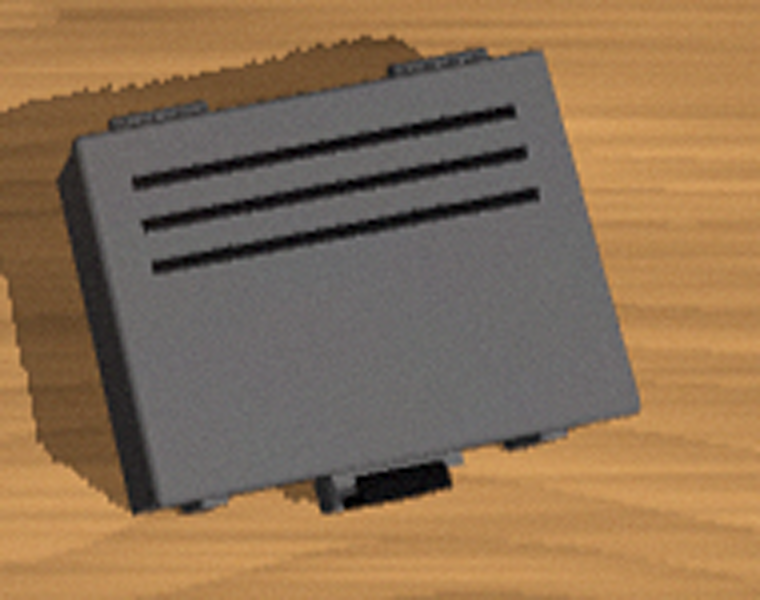

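View pics/s9.png

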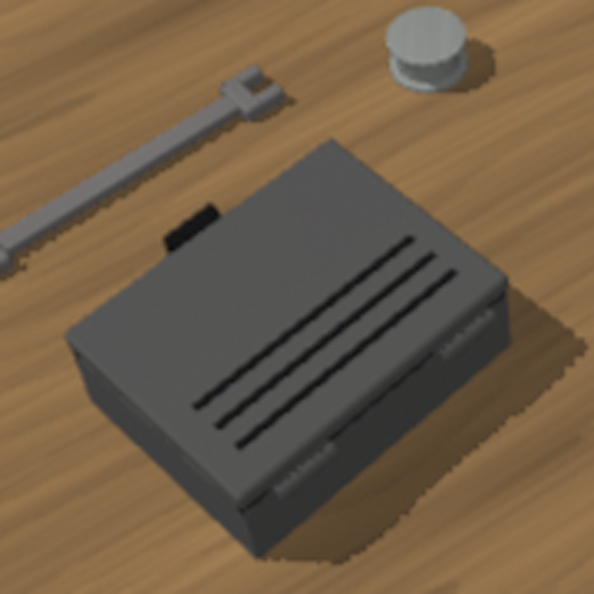

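The lid looks shut, but the pictures can't separate 0.00 from 0.024 rad (about 4 mm at the edge). I'll check by touching the lid gently: contact should come at TCP z ≈ 0.089–0.0905 if latched, or ≈ 0.0926 if not.

Emit:
{"method": "jog_arm", "body": {
  "dr": [
    [0, 0, 0],
    [0, 0, 0],
    [0, 0, 0],
    [0, 0, 0],
    [0, 0, 0],
    [0, 0, 0],
    [0, 0, 0],
    [0, 0, 0],
    [0, 0, 0],
    [0, 0, 0]
  ],
  "slide": [
    [0, 0.04, 0],
    [0, 0.04, 0],
    [0, 0.04, 0],
    [0, 0.04, 0],
    [0, 0.04, 0],
    [0, 0.04, 0],
    [0, 0.04, 0],
    [0, 0.04, 0],
    [0, 0, 0.05],
    [0, 0, 0.05]
  ],
  "gripper": [-1, -1, -1, -1, -1, -1, -1, -1, -1, -1]
}}

```text
time_s: 26.05
position: [0.5349, -0.2338, 0.1571]
tool_rot: [[0.984, 0.178, 0.003], [0.178, -0.984, -0.002], [0.002, 0.002, -1.0]]
ft_force: [0.7, -1.0, -0.6]
grip_width: -0.0003
```

Emit:
{"method": "jog_arm", "body": {
  "dr": [
    [0, 0, 0],
    [0, 0, 0],
    [0, 0, 0],
    [0, 0, 0],
    [0, 0, 0],
    [0, 0, 0],
    [0, 0, 0],
    [0, 0, 0],
    [0, 0, 0],
    [0, 0, 0]
  ],
  "slide": [
    [0, 0, 0.03],
    [0, 0, 0.02],
    [0, 0, 0.01],
    [0, 0, 0.004],
    [0, 0, 0],
    [0, 0, 0],
    [0, 0, 0],
    [0, 0, 0],
    [0, 0, 0],
    [0, 0, 0]
  ],
  "gripper": [-1, -1, -1, -1, -1, -1, -1, -1, -1, -1]
}}

```text
time_s: 27.05
position: [0.5347, -0.2322, 0.094]
tool_rot: [[0.984, 0.18, 0.0], [0.18, -0.984, -0.0], [0.0, 0.0, -1.0]]
ft_force: [-0.1, 0.2, 1.0]
grip_width: 0.0003
```

Emit:
{"method": "jog_arm", "body": {
  "dr": [
    [0, 0, 0],
    [0, 0, 0],
    [0, 0, 0],
    [0, 0, 0],
    [0, 0, 0],
    [0, 0, 0],
    [0, 0, 0],
    [0, 0, 0],
    [0, 0, 0],
    [0, 0, 0]
  ],
  "slide": [
    [0, 0, 0.001],
    [0, 0, 0.001],
    [0, 0, 0],
    [0, 0, 0],
    [0, 0, 0],
    [0, 0, 0],
    [0, 0, 0],
    [0, 0, 0],
    [0, 0, 0],
    [0, 0, 0]
  ],
  "gripper": [-1, -1, -1, -1, -1, -1, -1, -1, -1, -1]
}}

```text
time_s: 28.05
position: [0.5346, -0.2322, 0.0918]
tool_rot: [[0.984, 0.18, -0.0], [0.18, -0.984, 0.0], [-0.0, -0.0, -1.0]]
ft_force: [0.1, -0.2, 0.4]
grip_width: -0.0
```

Emit:
{"method": "jog_arm", "body": {
  "dr": [
    [0, 0, 0],
    [0, 0, 0],
    [0, 0, 0],
    [0, 0, 0],
    [0, 0, 0],
    [0, 0, 0],
    [0, 0, 0],
    [0, 0, 0],
    [0, 0, 0],
    [0, 0, 0]
  ],
  "slide": [
    [0, 0, 0.001],
    [0, 0, 0],
    [0, 0, 0],
    [0, 0, 0],
    [0, 0, 0],
    [0, 0, 0],
    [0, 0, 0],
    [0, 0, 0],
    [0, 0, 0],
    [0, 0, 0]
  ],
  "gripper": [-1, -1, -1, -1, -1, -1, -1, -1, -1, -1]
}}

```text
time_s: 29.05
position: [0.5346, -0.2322, 0.0908]
tool_rot: [[0.984, 0.18, -0.0], [0.18, -0.984, 0.0], [-0.0, -0.0, -1.0]]
ft_force: [-0.2, -0.1, 1.2]
grip_width: -0.0003
```

Emit:
{"method": "jog_arm", "body": {
  "dr": [
    [0, 0, 0],
    [0, 0, 0],
    [0, 0, 0],
    [0, 0, 0],
    [0, 0, 0],
    [0, 0, 0],
    [0, 0, 0],
    [0, 0, 0],
    [0, 0, 0],
    [0, 0, 0]
  ],
  "slide": [
    [0, 0, 0.001],
    [0, 0, 0],
    [0, 0, 0],
    [0, 0, 0],
    [0, 0, 0],
    [0, 0, 0],
    [0, 0, 0],
    [0, 0, 0],
    [0, 0, 0],
    [0, 0, 0]
  ],
  "gripper": [-1, -1, -1, -1, -1, -1, -1, -1, -1, -1]
}}

```text
time_s: 30.05
position: [0.5346, -0.2323, 0.0898]
tool_rot: [[0.984, 0.18, 0.0], [0.18, -0.984, 0.0], [0.0, -0.0, -1.0]]
ft_force: [-0.0, -0.1, -0.5]
grip_width: -0.0001
```

There's still no contact at z = 0.0898, where the open lid pushed back with about 9 N on the way down at 0.091. So the lid is latched at 0 to 0.005 rad. I'll retreat and look once more.

Emit:
{"method": "jog_arm", "body": {
  "dr": [
    [0, 0, 0],
    [0, 0, 0],
    [0, 0, 0],
    [0, 0, 0],
    [0, 0, 0],
    [0, 0, 0],
    [0, 0, 0],
    [0, 0, 0],
    [0, 0, 0],
    [0, 0, 0]
  ],
  "slide": [
    [0, 0, -0.02],
    [0, 0, -0.04],
    [0, 0, -0.05],
    [0, 0, -0.05],
    [0, -0.04, 0],
    [0, -0.04, 0],
    [0, -0.04, 0],
    [0, -0.04, 0],
    [0, 0, 0],
    [0, 0, 0]
  ],
  "gripper": [-1, -1, -1, -1, -1, -1, -1, -1, -1, -1]
}}

```text
time_s: 31.05
position: [0.5059, -0.0745, 0.2501]
tool_rot: [[0.983, 0.181, 0.001], [0.181, -0.983, -0.001], [0.0, 0.001, -1.0]]
ft_force: [0.8, -0.9, -0.0]
grip_width: 0.0
```

```bash
python3 - <<'E'
from h import *
s=observe(); print(s["position"],s["ft_force"],s["time_s"])
cv2.imwrite("pics/t10.png",viewer.get_image("top")["pixels"])
E
```

```text
[ 0.50585041 -0.07445601  0.25010069] [ 0.84971824 -0.88156979 -0.04041755] 31.05
```

View pics/t10.png

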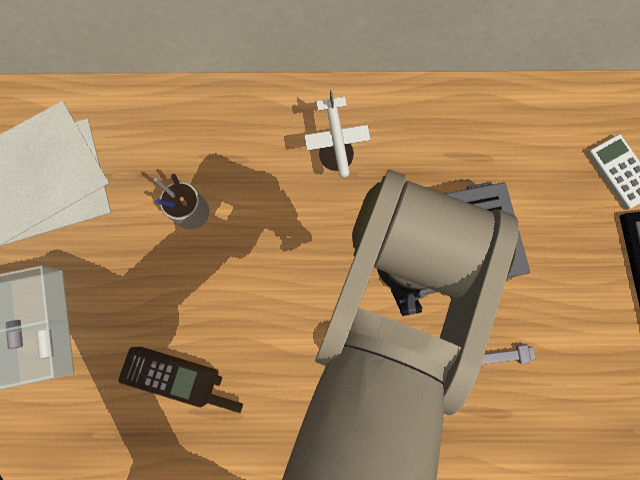

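The cup (183,205) and the plane (337,150) are where they started. The arm hides the reel here, but the previous picture showed it unmoved at (338,344). The arm is clear of everything, so I'm handing in.

```bash
python3 -c "
from rig import env
print(env.close_job())"
```

```text
the job is handed in; nothing more can be done
None
```

The radio is packed and the job is handed in at about 31 s of the 72 s allowed. The spanner lies on the desk in front of the case, the radio is on its back in the front compartment, and the lid is pressed shut.

- **Latch:** the pictures can't tell latched from sprung back, and I didn't measure the latch travel directly. Pressing the lid to its lower stop took about 33 N. A touch afterwards found no contact down to tool height 0.0898 m. An unlatched lid would touch at about 0.0926 m, so the lid is within about 0.005 rad of shut.
- **One unclear reading:** while backing off from the press I measured about 10 N at 0.0886 m, much like the 11 N at that height before pressing. That reading alone didn't settle whether it had latched, which is why I did the touch.
- **Radio and spanner:** the radio looked flat and well inside the compartment before the lid closed; it can't be seen now. The spanner looked flat, judged by eye with no height measured. The arm hid part of it in the last picture.
- **Bystanders:** the cup and aeroplane were unmoved and upright in the last picture. The arm hid the reel there, but it was in place in the picture after pressing.

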